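Close the gauge on the bush, then hold its sprung draught cover at the marker

TASK

With the comparator gauge's clear draught cover still shut, slide the jaw by its black grip gently against the brass bush until the bush is nipped between jaw and sprung anvil and the dial needle has clearly moved, then let go of the grip. Then take the sprung cover by its black handle bar, raise it smoothly until it is level with the steel marker arm beside it, without swinging it well past, and finish while still holding it there for the contact to be viewed. The jaw stays shut on the bush, the marker arm stays as set, and the other things on the table are left alone.

Things in the scene. Friction and masses are not known exactly. Their poses are not given: they have to be found in the camera images.
- gauge: Fixed bench comparator gauge, cream base 42 mm high, x -95..105, y -167..203 mm about its origin (on the table under the measuring point). x points to its back (hinge side), y along the bed to the sliding carriage end, z up. At -y: headstock with sprung anvil and upward dial gauge (60 mm wide, top at z 120). Middle, under the clear cover: measuring table, top at z 55, and bush. Jaw axis x 0, z 68.
- jaw (a joint): Slide of the moving jaw, m: 0 at its outer end, growing to 0.05 as it moves along the gauge's -y towards the anvil; starts at 0 to 0.010. The jaw's flat face is at gauge y = 35 mm minus this value. The carriage drags with about 7 N of friction and stays where it is left.
- jaw_grip (a point): Where to take the carriage's upright black grip, outside the cover: 16 mm (gauge x) by 20 mm (gauge y) by 36 mm tall; its top is 12 mm above this point, its foot on the carriage's 56 x 50 mm top face 24 mm below. The point lies at gauge x 0, y = 160 mm minus joint jaw, z 110 mm and moves with the jaw.
- bush: The part: a turned brass bush, upright cylinder 24 mm diameter, 24 mm tall, 70 g, standing loose on the measuring table between jaw and anvil; origin at the centre of its underside. The jaw pushes it along until it meets the anvil.
- anvil (a joint): Travel of the sprung anvil, m: 0 at rest (face at gauge y = -22 mm), at most 0.008 when the bush presses it back. It pushes with 2 N when it starts to move and 0.8 N more per mm (8.4 N at the end); the dial needle turns 0.25 rad per mm. With the bush nipped, joint jaw = 0.033 + this value.
- cover (a joint): Angle in rad of the draught cover about its hinge pin: 0 shut, growing as its robot-side edge rises (to 1.3 at most). Torsion springs and weight pull it shut: about 0.7 N m when shut and 1.0 N m at 0.7 rad, that is about 5 to 7 N at the handle.
- cover_hinge (a point): Middle of the hinge pin at the back of the gauge, at gauge x = 80 mm, y = 0, z = 115 mm; the pin runs along the gauge's y.
- cover_handle (a point): Middle of the cover's black round handle bar, 14 mm diameter, 56 mm long, parallel to the gauge's y, on two thin posts 48 mm apart. In the cover it lies 145 mm in front of the hinge pin (robot side) and 35 mm above it, 31 mm above the cover's frame; shut, it is at gauge x -65, y 0, z 150 mm. The bar may turn between the fingers as the cover swings.
- cover_corner (a point): Front right corner of the cover's aluminium frame (165 mm from the hinge axis, gauge y = -78 mm), in the plane of the cover top at mid thickness. The cover is 165 mm deep, 156 mm wide, clear plastic in an 8 mm thick frame, its front panel hangs 61 mm down.
- marker (a joint): Angle in rad at which the marker arm is clamped, on the same scale as joint cover: the cover is at the mark when joint cover equals this value. Set between 0.45 and 0.72 in each start; it must stay as set (a push of about 4 N at its tip would shift it).
- marker_tip (a point): Free end of the marker arm: flat steel arm 12 mm wide, 6 mm thick, on the hinge pin just outside the cover's right edge (gauge y -87 mm), 165 mm long from the hinge axis, clamped by a black knurled screw to a dark graduated quadrant. x axis along the arm towards the hinge, z square to the arm, upwards.
- master_ring: Bystander: steel setting ring, 42 mm outside diameter, 12 mm thick, on the table in front of the gauge.
- spare_bush: Bystander: another brass bush, 24 mm diameter, 24 mm tall, on the table in front of the gauge.
- tweezers: Bystander: steel tweezers 125 mm long, 6 mm high, on the table in front of the gauge.
- can_small: Bystander: aluminium instrument cover, upright cylinder 72 mm diameter, 95 mm tall.
- block_case: Bystander: closed wooden gauge block case 90 x 170 x 28 mm.
- screwdriver: Bystander: screwdriver 170 mm long lying on the table.

How it is judged:
On the way:
1. with the cover shut, the jaw is closed on the bush, which presses back the anvil (contact force between each of jaw, anvil and bush above 1 N and value of joint anvil above 0.0004 m and value of joint cover below 0.05 rad), for 0.3 s.
At the end, for the whole second after the job is handed in: The fingers hold the cover still, pressing on it with over 2 N, its front corner within 10 mm of the plane of the marker arm (about 3.5 degrees); the jaw, let go, still nips the upright bush against the anvil with over 1 N on both sides, the anvil pressed in over 0.4 mm (z of cover_corner in the frame of marker_tip between -0.01 and 0.01 m and velocity of joint cover between -0.05 and 0.05 rad/s and contact force between the fingers and cover above 2 N and contact force between each of jaw, anvil and bush above 1 N and value of joint anvil above 0.0004 m and contact force between each of the arm, the fingers and jaw below 0.3 N and angle between bush's own z axis and vertical below 0.1 rad); the arm keeps its last pose, push and grip.
It fails at once if the cover is swung well past the marker arm (front corner more than 30 mm above it, about 10 degrees) (z of cover_corner in the frame of marker_tip above 0.03 m).
It fails at once if the marker arm is shifted from its setting (distance of marker_tip from where it was at the start of the episode above 0.008 m).
It fails at once if the cover is flung up or let slam shut (velocity of joint cover above 1.5 rad/s or velocity of joint cover below -1.5 rad/s).
It fails at once if the bush is squeezed hard (more than 20 N) (contact force between jaw and bush above 20 N).
It fails at once if another thing on the table is disturbed (distance of any of master_ring, spare_bush, tweezers, can_small, block_case, screwdriver from where it was at the start of the episode above 0.03 m).
It also fails if it takes over 51 s, if anything falls off the work surface, if the arm or the gripper's body presses on something with over 40 N, if the wrist force passes 120 N, or if a joint passes its speed limit or range.

ROBOT

A 7-joint arm with a two-finger parallel gripper is mounted at the origin on the work surface. World frame = base frame: x ahead of the robot, y to its left, z up, the work surface at z = 0. Lengths are in m, angles in rad, forces in N, time in s.
With the tool pointing down it reaches from about 0.4 to 0.9 m from the base axis. Payload 5.6 kg.
Tool frame: the origin (TCP) lies midway between the tips of the shut fingers; the grasp point (between the pads) lies 19 mm behind it; z points along the fingers, y is the line along which they close (so a half turn about z gives the same grasp; the last joint's range is limited). The gripper opens to 92 mm and grips with 3 to 60 N. Pads are 20 mm wide; open, the fingers measure 128 mm over their backs; the gripper's body (75 mm by 189 mm) begins 69 mm behind the grasp point.
Start: joints at [1.139, 0.468, -0.012, 1.603, 0.006, 1.071, -0.056], TCP at [0.246, -0.602, 0.215] pointing down, gripper open.
Joint ranges: [-2.53, 2.53], [-0.31, 2.02], [-1.57, 1.55], [0.28, 2.44], [-1.29, 4.43], [0.15, 1.84], [-2.92, 2.92]. Speed limits (rad/s): [2.57, 2.57, 3.14, 3.14, 3.14, 3.14, 3.14].

INTERFACE

Orientations are given as a 3x3 rotation matrix whose columns are the frame's x, y, z axes.
In Python, from station import env, effector, solver, viewer, workorder, search_frame, tip_of gives the robot as it stands. Calls block until the motion is done:
- env.reach(position, orientation): joint-space move of the TCP to a pose.
- env.movel(position, frame=None, rate=0.15): straight line of the TCP; frame=None keeps the orientation; rate is the mean speed in m/s.
- env.goto_joints(angles): joint-space move.
- effector.release() and effector.grasp(squeeze=None): open the fingers fully, or close them until they stop; squeeze is the grip in N (None keeps the last).
- env.pause(seconds).
- solver.inverse_kinematics(position, orientation): joint angles nearest the present ones, or None.
- env.sense(): the state.
- viewer.read_camera(name): name is "side" or "top"; returns (picture, depth): 384x512x3 uint8, red, green, blue; 384x512 float32, m along the optical axis (not along the pixel's ray), 0 where there is no reading.
- viewer.camera_info(name): a dict with "intrinsics" (3x3 intrinsics, pixels), "dist_coeffs" ([k1, k2, p1, p2, k3] as OpenCV has them; the pictures are not rectified), "eye" and "rotation" of the camera in the world. Camera axes: x right, y up, looking along -z (the intrinsics and any distortion apply to the point x, -y, -z); pixel columns grow to the right and rows downward; lengths in m; the calibration is good to about 2 mm. A picture is of the moment at which its call begins. camera_info takes no time and is no camera call.
A pose or a line that the arm cannot do raises env.PlanningError and nothing moves.
- workorder.finish_job(): hands the job in; it is judged then, once.
Trained networks look in the newest picture that a camera, given by its name, has taken for a name from the list of things; names that differ only in an ending like _2 or _b are one class to them, and where a whole thing is asked for, a point or a joint stands for the part that bears it (a point fixed in the world has none). Each returns a list of dicts, best first, with "score" (0 to 1); they miss things now and then, are a little off and sometimes report something else, mostly with a low value. They report only what shows in the picture. A call takes as long as a camera call.
- search_frame(camera, name): "at" ([x, y, z] in m, in world coordinates, good to about 4 mm: the middle of the surface that is visible of it).
- tip_of(camera, name): "at" ([x, y, z] in m, in world coordinates, good to about 4 mm: a listed point, or the origin of a listed thing).
The state is a dict: "t": time; "joint_positions": joint angles; "joint_velocities": joint speeds; "tau": joint torques, N m; "ee_pos": TCP position; "tcp_rot": TCP orientation; "wrist_force": force on the tool from outside, world axes, zero at the start; "moment": the same for the moment, N m; "gripper_width": finger opening in m; "grasp_force": force on a finger pad.
Only numpy, scipy, OpenCV 4.12 (cv2) and the standard library are available. Lean on these libraries where they do the work, as an engineer would, in place of code of your own. Each camera call takes 0.05 s, during which the arm holds its last target. There are 200 camera calls.

## Working session

There is one attempt and no reset: what is moved stays moved. The work goes in short steps, each a Python script; the robot and the scene stay as the last script left them, time stands still between calls to the robot, and variables do not carry over. Pictures are saved under pics/ and viewed, at most 10 in all, crops included, and the job is handed in when it is done.

```bash
mkdir -p pics; ls
python3 - <<'E'
from station import *
import cv2, numpy as np
ims=[]
for c in ("side","top"):
    p,d=viewer.read_camera(c); cv2.imwrite(f"pics/{c}0.png",p[:,:,::-1])
    i=viewer.camera_info(c); print(c,np.round(i["eye"],3),np.round(i["rotation"],3).tolist(),np.round(i["intrinsics"],1).tolist(),i["dist_coeffs"])
    for n in ("jaw_grip","cover_hinge","cover_handle","cover_corner","marker_tip","gauge","bush","master_ring","spare_bush","tweezers","can_small","block_case","screwdriver"):
        r=tip_of(c,n); print(n,[(np.round(q["at"],4).tolist(),round(q["score"],2)) for q in r[:2]])
s=env.sense();print(s)
E
```

```text
pics
station.py
side [0.249 0.744 0.602] [[-0.932, 0.189, -0.308], [-0.361, -0.489, 0.794], [-0.0, 0.851, 0.524]] [[358.6, 0.0, 258.4], [0.0, 358.6, 192.6], [0.0, 0.0, 1.0]] [-0.00756046  0.          0.          0.          0.        ]
jaw_grip [([0.5784, 0.1978, 0.1119], 0.94), ([0.5949, 0.0408, -0.0007], 0.39)]
cover_hinge [([0.6711, 0.0461, 0.1138], 0.84)]
cover_handle [([0.5297, 0.035, 0.1509], 0.96)]
cover_corner [([0.5831, 0.1956, 0.1157], 0.74), ([0.5132, -0.0459, 0.1144], 0.57)]
marker_tip [([0.5349, -0.0516, 0.1952], 0.79)]
gauge [([0.5885, 0.043, -0.0017], 0.96)]
bush []
master_ring [([0.455, -0.0715, -0.0017], 0.57)]
spare_bush [([0.4555, -0.0725, 0.0012], 0.44), ([0.4582, 0.1365, 0.0014], 0.42)]
tweezers []
can_small [([0.6089, -0.4303, -0.0012], 0.59)]
block_case [([0.3672, -0.4221, 0.0051], 0.93), ([0.5924, 0.0405, -0.0007], 0.32)]
screwdriver [([0.4592, 0.391, 0.0039], 0.7)]
top [0.425 0.016 1.11 ] [[0.01, 0.993, -0.117], [-1.0, 0.01, 0.0], [0.002, 0.117, 0.993]] [[354.8, 0.0, 256.3], [0.0, 354.8, 189.8], [0.0, 0.0, 1.0]] [-0.10342181  0.          0.          0.       
[... 749 characters left out ...]
, 'joint_velocities': array([ 0.00180333,  0.00056905, -0.00022654,  0.00191034,  0.00093516,
       -0.00057221, -0.00032253]), 'tau': array([ 5.98939982e-05, -5.20408165e+01, -1.24025188e-02, -2.44049621e+01,
       -5.66448667e-02,  1.13502145e-02,  2.17172123e-05]), 'ee_pos': array([ 0.24634827, -0.60151772,  0.21457742]), 'tcp_rot': array([[ 9.25405945e-01,  3.78977357e-01, -2.38103536e-05],
       [ 3.78977356e-01, -9.25405944e-01, -4.81132465e-05],
       [-4.02680738e-05,  3.55006995e-05, -9.99999999e-01]]), 'wrist_force': array([-0.85981785, -0.26249334,  0.12621795]), 'moment': array([ 0.00868332, -0.0268621 , -0.02013609]), 'grasp_force': 0.0, 'gripper_width': 0.09203015071906269}
```

View pictures.

View pics/side0.png

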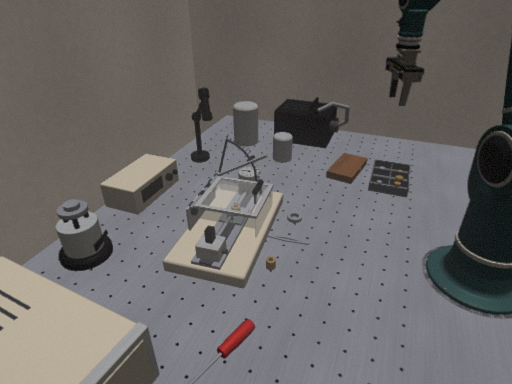

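View pics/top0.png

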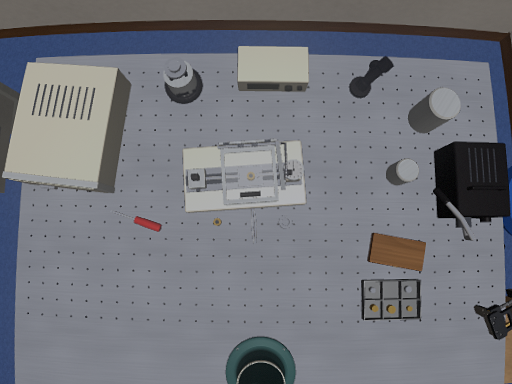

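Side view: the gauge is near (230,225), with the grip at (210,233) and the handle bar at (258,187). In the top view these are at (196,178) and (250,194). The network points agree with the picture, except for the side camera's first "cover_corner", which is on the carriage. Next I fit the gauge pose, jaw and marker by least squares over both views.

```bash
cat > h.py <<'E'
from station import *
import numpy as np, json
from scipy.optimize import least_squares
def pt(n,p):
    X,Y,Z,th,jaw,m=p
    g={"jaw_grip":(0,.160-jaw,.110),"cover_hinge":(.08,0,.115),"cover_handle":(-.065,0,.150),"cover_corner":(-.085,-.078,.115),
       "gauge":(0,0,0),"marker_tip":(.08-.165*np.cos(m),-.087,.115+.165*np.sin(m))}[n]
    return G(p,g)
def G(p,g):
    c,s=np.cos(p[3]),np.sin(p[3])
    return np.array([p[0]+c*g[0]-s*g[1],p[1]+s*g[0]+c*g[1],p[2]+g[2]])
def tool(p,tilt=0.,flip=1):
    # tool z down (tilted so it stays square to a cover at angle tilt), fingers close along gauge x
    c,s=np.cos(p[3]),np.sin(p[3]); gx=np.array([c,s,0]); up=np.array([0,0,1.])
    z=-(np.sin(tilt)*gx+np.cos(tilt)*up); y=flip*(np.cos(tilt)*gx-np.sin(tilt)*up)
    return np.c_[np.cross(y,z),y,z]
E
python3 - <<'E'
from h import *
obs=[]
for k in range(3):
  for c in ("side","top"):
    viewer.read_camera(c)
    for n in ("jaw_grip","cover_hinge","cover_handle","cover_corner","marker_tip","gauge"):
        for q in tip_of(c,n)[:1]: obs.append((c,n,np.array(q["at"])))
f=lambda p:np.concatenate([(pt(n,p)-a) for c,n,a in obs]+[[0.3*(p[2])]])
r=least_squares(f,[.59,.042,0,.067,.005,.55],loss="soft_l1",f_scale=.004)
print(np.round(r.x,4)); 
for c,n,a in obs: print(c,n,np.round(1000*(a-pt(n,r.x)),1))
json.dump(list(r.x),open("fit.json","w")); p=r.x
for fl in (1,-1):
  for g,t in (((0,.16-p[4],.12),0),((0,.125,.11),0),((-.065,0,.16),0),((.08-.145*.85-.035*.53,0,.115+.145*.53+.035*.85),.35),((.08-.145*.85-.035*.53,0,.115+.145*.53+.035*.85),.56)):
    R=tool(p,t,fl); a=G(p,g)+R[:,2]*.019; q=solver.inverse_kinematics(a,R); print(fl,t,None if q is None else np.round(q,2))
E
```

```text
[0.5922 0.0398 0.0007 0.0858 0.0056 0.5167]
side jaw_grip [2.2 1.4 2.3]
side cover_hinge [-0.6  1.4  2.8]
side cover_handle [ 0.8 -0.9 -2.8]
side cover_corner [ 2.9 -1.  -1.9]
side marker_tip [-0.3  1.4 -1.4]
side gauge [-1.4  1.  -3.6]
top jaw_grip [-1.  -4.2 -0. ]
top cover_hinge [-1.5 -2.9  2.8]
top cover_handle [-6.2  1.  -1.9]
top cover_corner [ 1.3 -2.5  0.8]
top marker_tip [2.4 2.  0.3]
top gauge [-0.9 -3.2  0.6]
side jaw_grip [2.8 3.6 2.9]
side cover_hinge [-2.5  2.2 -0.4]
side cover_handle [ 4.4  0.2 -0.8]
side cover_corner [ 1.7 -3.3  0.4]
side marker_tip [-0.6 -0.9 -0.6]
side gauge [-1.3 -0.5 -3.9]
top jaw_grip [ 1.  -0.8  0.3]
top cover_hinge [-0.3 -0.5  3.4]
top cover_handle [-2.7 -0.2 -4.1]
top cover_corner [ 1.5  1.6 -0. ]
top marker_tip [ 3.2  4.8 -0. ]
top gauge [-4.1 -2.7  0.4]
side jaw_grip [1.2 0.2 5.7]
side cover_hinge [-1.3  0.9  1.2]
side cover_handle [ 2.3  0.7 -0.3]
side cover_corner [ 2.1 -2.4 -2.8]
side marker_tip [-0.7 -0.4 -1. ]
side gauge [ 1.6 -2.6  0.1]
top cover_hinge [-4.2 -1.   2.6]
top cover_handle [-4.4  4.3 -4.1]
top cover_corner [-0.5  0.4  3.5]
top marker_tip [0.8 5.2 0.2]
top gauge [-0.8 -0.3  0.6]
1 0 [ 0.18  0.68 -0.77  1.75  0.58  0.95 -0.75]
1 0 [ 0.17  0.66 -0.69  1.78  0.52  0.9  -0.66]
1 0 [ 0.38  0.44 -0.63  1.93  0.34  0.87 -0.34]
1 0.35 [ 0.3   0.56 -0.6   1.63  0.24  1.4  -0.27]
1 0.56 [ 0.22  0.67 -0.51  1.5   0.2   1.61 -0.25]
-1 0 [ 0.44  1.04 -1.33  1.74  1.06  1.28  2.07]
-1 0 [ 0.5   1.05 -1.33  1.76  1.08  1.27  2.1 ]
-1 0 [-1.07  0.77  1.35  2.02 -0.86  1.11 -2.38]
-1 0.35 [-0.93  0.89  1.34  1.71 -0.68  1.58 -2.48]
-1 0.56 [-0.85  1.02  1.34  1.58 -0.66  1.8  -2.45]
```

The fit residuals are about 2–4 mm, with jaw ≈ 5.6 mm and marker ≈ 0.517 rad, so it's consistent. Next I go over the grip and take it.

Run:
```python
from h import *
import cv2
p=json.load(open("fit.json")); R=tool(p)
env.movel([.3,-.5,.33],rate=.3)
a=pt("jaw_grip",p)+[0,0,.003-.019]
env.reach(a+[0,0,.16],R); print(env.sense()["t"])
env.movel(a+[0,0,.05],rate=.2)
q,_=viewer.read_camera("side"); cv2.imwrite("pics/a.png",cv2.resize(q[150:290,140:330,::-1],None,fx=4,fy=4))
env.movel(a,rate=.06); s=env.sense(); print(s["t"],s["ee_pos"]-a,s["wrist_force"])
```

```text
6.85
8.5833 [0.0002558  0.00022961 0.0003341 ] [ 0.06222707 -0.13594996 -0.68134228]
```

View pics/a.png

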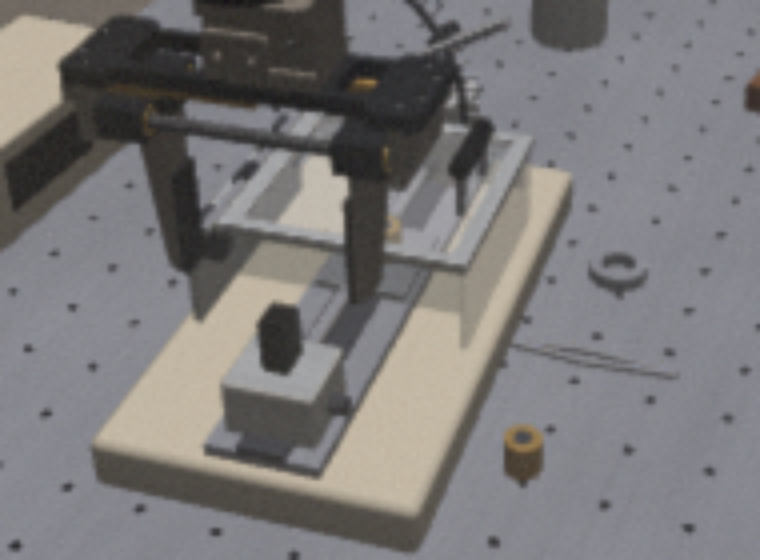

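The crop shows the open fingers spread along gauge x above the grip (crop pixel 280,340), at (185,230) and (365,260). The cover is shut. Now I close on the grip and push in small steps, watching the force.

Run:
```python
from h import *
p=json.load(open("fit.json")); u=np.array([np.sin(p[3]),-np.cos(p[3]),0])
effector.grasp(30); s=env.sense(); a0=s["ee_pos"]; print(s["t"],s["gripper_width"],s["grasp_force"],s["wrist_force"])
def st():
    F=[]
    for _ in range(4): env.pause(.03); F.append(env.sense()["wrist_force"])
    return np.mean(F,0)
for d in (.006,.012,.018,.021,.023,.025):
    env.movel(a0+u*d,rate=.03); f=st(); s=env.sense(); print(round(s["t"],2),d,round((s["ee_pos"]-a0)@u*1000,2),np.round(f,2),round(f@u,2))
    if f@u<-10: break
json.dump(list(a0),open("a0.json","w"))
```

```text
9.7167 0.015902636345592365 29.997443854808807 [ 5.34554077  1.82634642 -3.83219964]
10.2 0.006 3.84 [ 2.78  5.09 -4.53] -4.84
10.68 0.012 9.52 [ 3.25  5.75 -4.53] -5.45
11.17 0.018 15.45 [ 2.89  5.86 -4.59] -5.59
11.55 0.021 18.32 [ 2.6   5.89 -5.1 ] -5.64
11.93 0.023 20.14 [ 2.49  6.65 -4.55] -6.41
12.32 0.025 22.07 [ 2.99  7.18 -4.84] -6.89
```

Run:
```python
from h import *
p=json.load(open("fit.json")); u=np.array([np.sin(p[3]),-np.cos(p[3]),0]); a0=np.array(json.load(open("a0.json")))
for d in (.0265,.028,.0295,.031,.0325,.034):
    env.movel(a0+u*d,rate=.03); F=[]
    for _ in range(4): env.pause(.03); F.append(env.sense()["wrist_force"])
    f=np.mean(F,0); s=env.sense(); print(round(s["t"],2),d,round((s["ee_pos"]-a0)@u*1000,2),np.round(f,2),round(f@u,2))
    if f@u<-10: break
import cv2
q,_=viewer.read_camera("side"); cv2.imwrite("pics/b.png",cv2.resize(q[140:290,180:310,::-1],None,fx=4,fy=4))
```

```text
12.7 0.0265 23.38 [ 2.44  6.93 -5.27] -6.69
13.08 0.028 24.76 [ 3.06  6.93 -5.05] -6.64
13.47 0.0295 26.2 [ 2.73  7.23 -4.94] -6.97
13.85 0.031 27.67 [ 3.23  7.37 -5.48] -7.07
14.23 0.0325 29.13 [ 3.28  7.65 -5.24] -7.34
14.62 0.034 29.89 [ 3.29  9.39 -6.3 ] -9.07
```

View pics/b.png

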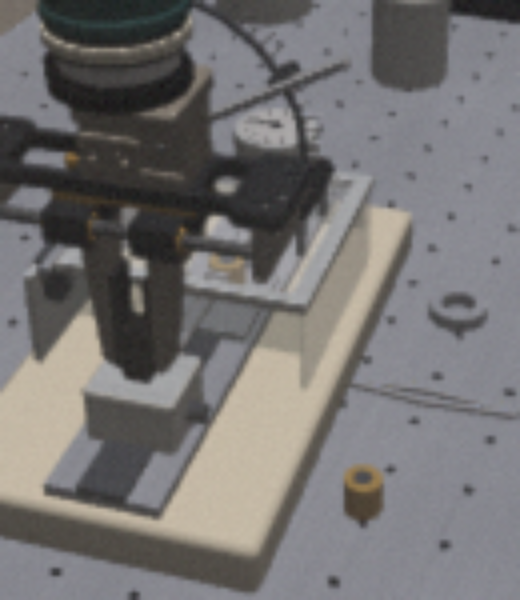

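The grip is held at crop pixel (135,330) and the cover is still shut. The dial at (268,130) is in view. The force stepped up about 1.7 N at 29.3–29.9 mm of travel, which is the nip. I'll press about 3 mm further.

Run:
```python
from h import *
p=json.load(open("fit.json")); u=np.array([np.sin(p[3]),-np.cos(p[3]),0]); a0=np.array(json.load(open("a0.json")))
for d in (.0355,.037,.0385,.0395):
    env.movel(a0+u*d,rate=.03); F=[]
    for _ in range(4): env.pause(.03); F.append(env.sense()["wrist_force"])
    f=np.mean(F,0); s=env.sense(); x=(s["ee_pos"]-a0)@u*1000; print(round(s["t"],2),d,round(x,2),np.round(f,2),round(f@u,2))
    if f@u<-14 or x>32.8: break
env.pause(.2)
import cv2
q,_=viewer.read_camera("side"); cv2.imwrite("pics/c.png",cv2.resize(q[155:245,215:275,::-1],None,fx=6,fy=6,interpolation=cv2.INTER_CUBIC))
```

```text
15.05 0.0355 30.82 [ 3.34  9.55 -6.35] -9.23
15.43 0.037 31.92 [ 2.77 10.84 -7.24] -10.56
15.82 0.0385 32.95 [ 2.99 11.89 -7.83] -11.59
```

View pics/c.png

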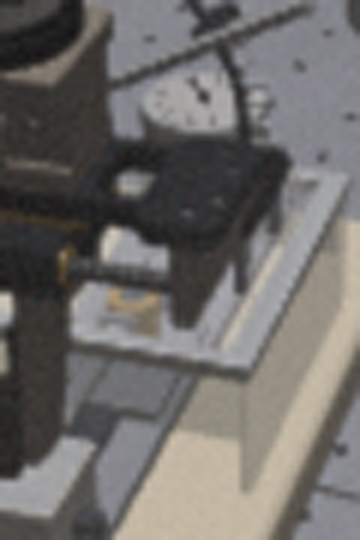

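The needle has turned: it was near-horizontal and now points up-left at crop (205,90). Next I unload the push, release, lift, and go above the cover handle.

Run:
```python
from h import *
import cv2
p=json.load(open("fit.json")); u=np.array([np.sin(p[3]),-np.cos(p[3]),0]); a0=np.array(json.load(open("a0.json"))); R=tool(p)
env.movel(a0+u*.0355,rate=.03); env.pause(.1); s=env.sense(); print((s["ee_pos"]-a0)@u,s["wrist_force"]@u)
effector.release(); s=env.sense(); print(s["t"],s["wrist_force"],s["gripper_width"])
env.movel(s["ee_pos"]+[0,0,.11],rate=.15)
obs=[]
a=pt("cover_handle",p)+[0,0,-.017]
env.movel(a+[0,0,.09],frame=R,rate=.15); print(env.sense()["t"])
q,_=viewer.read_camera("side"); cv2.imwrite("pics/d.png",cv2.resize(q[130:280,170:320,::-1],None,fx=4,fy=4))
for c in ("side","top"):
    viewer.read_camera(c)
    for n in ("cover_handle","jaw_grip","marker_tip","bush"):
        r=tip_of(c,n)[:1]; print(c,n,[(np.round(x["at"],4),x["score"]) for x in r], np.round(pt(n,p),4) if n!="bush" else "")
```

```text
0.03297305223809767 -6.465296216045621
17.6 [-0.32121853  1.00983737 -0.33129765] 0.09167002932913591
19.55
side cover_handle [(array([0.5308, 0.0353, 0.1512]), 0.6)] [0.5275 0.0342 0.1507]
side jaw_grip [(array([0.5817, 0.1616, 0.1124]), 0.66)] [0.579  0.1936 0.1107]
side marker_tip [(array([ 0.5379, -0.0525,  0.1935]), 0.67)] [ 0.5365 -0.0523  0.1972]
side bush [] 
top cover_handle [] [0.5275 0.0342 0.1507]
top jaw_grip [(array([0.5815, 0.1592, 0.1133]), 0.73)] [0.579  0.1936 0.1107]
top marker_tip [] [ 0.5365 -0.0523  0.1972]
top bush [(array([ 0.4562,  0.1372, -0.0012]), 0.74)]
```

View pics/d.png

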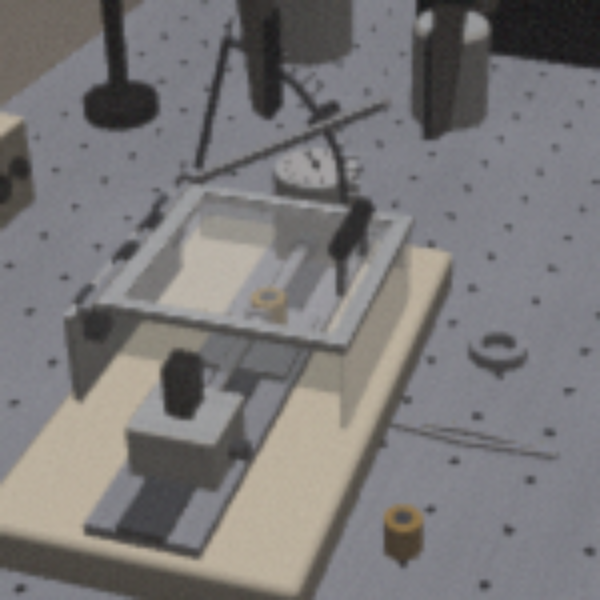

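The released jaw is holding: its grip is still about 33 mm along, and the needle still points up-left at (315,160). The open fingers straddle the handle bar at (350,230). I'll descend, grip the bar and raise the cover as a rigid turn about the hinge, with a check at 0.3 rad.

```bash
cat >> h.py <<'E'
def arc(p,e0,th):
    """TCP pose when the cover, grasped shut with TCP at e0 (tool down), is at angle th"""
    g=np.array([np.cos(p[3]),np.sin(p[3]),0]); up=np.array([0,0,1.])
    H=e0-np.array([0,0,-.019])+g*.145-up*.035   # hinge, level with the bar's y
    v=e0-H; x,z=v@g,v@up; c,s=np.cos(th),np.sin(th)
    return H+g*(c*x+s*z)+up*(-s*x+c*z), tool(p,th)
def angle(p,e0,e):
    g=np.array([np.cos(p[3]),np.sin(p[3]),0]); H=e0+[0,0,.019]+g*.145-np.array([0,0,.035])
    t=lambda v:np.arctan2(v[2],-(v@g)); return t(e-H)-t(e0-H)
E
python3 - <<'E'
from h import *
p=json.load(open("fit.json")); R=tool(p); a=pt("cover_handle",p)+[0,0,-.017]
env.movel(a+[0,0,.03],frame=R,rate=.15); env.movel(a,frame=R,rate=.06); s=env.sense(); print(s["t"],s["wrist_force"])
effector.grasp(40); s=env.sense(); print(s["t"],s["gripper_width"],s["grasp_force"],s["wrist_force"],s["ee_pos"]-a)
e0=s["ee_pos"]+[0,0,-.002]; json.dump(list(e0),open("e0.json","w"))
for th in (.1,.2,.3):
    x,F=arc(p,e0,th); env.movel(x,frame=F,rate=.04); s=env.sense(); print(round(s["t"],2),th,angle(p,e0,s["ee_pos"]),np.round(1000*(s["ee_pos"]-x),1),s["wrist_force"].round(1),s["gripper_width"])
E
```

```text
21.3 [ 0.83581774 -0.21810156 -0.80638886]
22.475 0.012759764770582216 39.99896943569183 [0.01875485 0.42662926 0.5692091 ] [ 4.13881698e-05 -6.64290668e-06 -1.31949615e-05]
22.94 0.1 0.09275085126911711 [-0.7 -0.  -0.9] [-1.2 -0.4 -4.3] 0.01290878967145749
23.46 0.2 0.19506479465269316 [-0.6 -0.1 -0.6] [-3.2 -0.6 -4.3] 0.013014239174793482
23.98 0.3 0.296356266340714 [-0.5 -0.2 -0.4] [-3.8 -0.3 -3.1] 0.01268835219434637
```

Run:
```python
from h import *
import cv2
q,_=viewer.read_camera("side"); cv2.imwrite("pics/e.png",cv2.resize(q[110:270,170:320,::-1],None,fx=3.7,fy=3.7))
for c in ("side","top"):
    viewer.read_camera(c)
    for n in ("cover_corner","cover_handle","marker_tip"):
        print(c,n,[(np.round(x["at"],4),x["score"]) for x in tip_of(c,n)[:2]])
print(angle.__name__,env.sense()["ee_pos"])
```

```text
side cover_corner [(array([ 0.5202, -0.045 ,  0.1615]), 0.58)]
side cover_handle [(array([0.5439, 0.0356, 0.1893]), 0.79)]
side marker_tip [(array([ 0.6109, -0.4308, -0.005 ]), 0.61), (array([ 0.5397, -0.0529,  0.1938]), 0.47)]
top cover_corner [(array([ 0.5218, -0.0476,  0.1642]), 0.77)]
top cover_handle [(array([0.5404, 0.0397, 0.1861]), 0.91)]
top marker_tip []
angle [0.53838107 0.035042   0.17386564]
```

View pics/e.png

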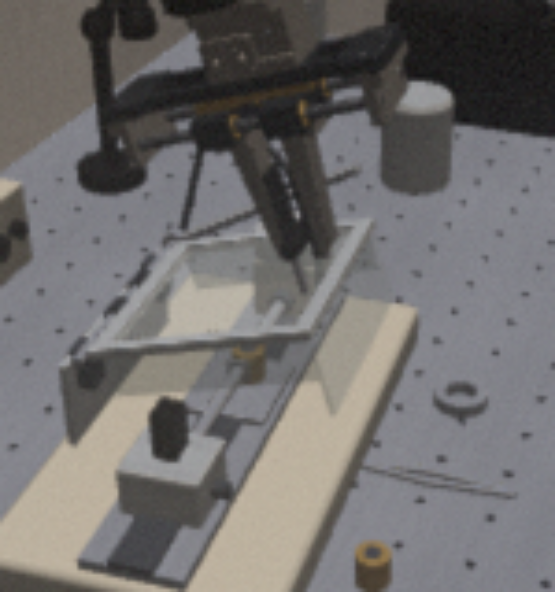

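The bar is held between the fingertips (285,230). The cover frame is raised to about 0.29 rad by the corner detections (z ≈ 0.163), matching the arm's 0.296. The bush at (248,360) stands nipped. I'll raise it the rest of the way to the marker.

Run:
```python
from h import *
import cv2
p=json.load(open("fit.json")); e0=np.array(json.load(open("e0.json")))
for th in (.4,.48,.512):
    x,F=arc(p,e0,th); env.movel(x,frame=F,rate=.04); s=env.sense(); print(round(s["t"],2),th,angle(p,e0,s["ee_pos"]),s["wrist_force"].round(1),s["gripper_width"],s["grasp_force"])
env.pause(.3)
C=[];M=[]
for k in range(4):
  for c in ("side","top"):
    q,_=viewer.read_camera(c)
    if k==0: cv2.imwrite(f"pics/f{c}.png",cv2.resize((q[110:270,170:320] if c=="side" else q[120:230,170:320])[:,:,::-1],None,fx=3.7,fy=3.7))
    for n,L in (("cover_corner",C),("marker_tip",M)):
        for x in tip_of(c,n)[:2]:
            if np.linalg.norm(np.array(x["at"])-pt("marker_tip",p))<.03: L.append(x["at"]); break
print(len(C),np.mean(C,0),np.std(C,0),len(M),np.mean(M,0),np.std(M,0))
for L in (C,M): print(np.arcsin((np.mean(L,0)[2]-.1155)/.165))
print(env.sense()["t"],angle(p,e0,env.sense()["ee_pos"]))
```

```text
24.94 0.4 0.3993163587711858 [-5.8 -0.9 -2.8] 0.012460269026143547 39.99665021896362
25.38 0.48 0.47956214301527017 [-5.8 -1.5 -1.7] 0.012854869489748193 39.99632477760315
25.65 0.512 0.5120460211438678 [-7.4 -2.4 -1.1] 0.012732094042198673 39.996158480644226
8 [ 0.534075 -0.043975  0.193725] [0.00231827 0.00094439 0.00109058] 8 [ 0.538425  -0.0502875  0.1991375] [0.00100219 0.00249672 0.00225108]
0.4939312448850585
0.5315776735611395
27.15 0.5116891001355492
```

View pics/fside.png

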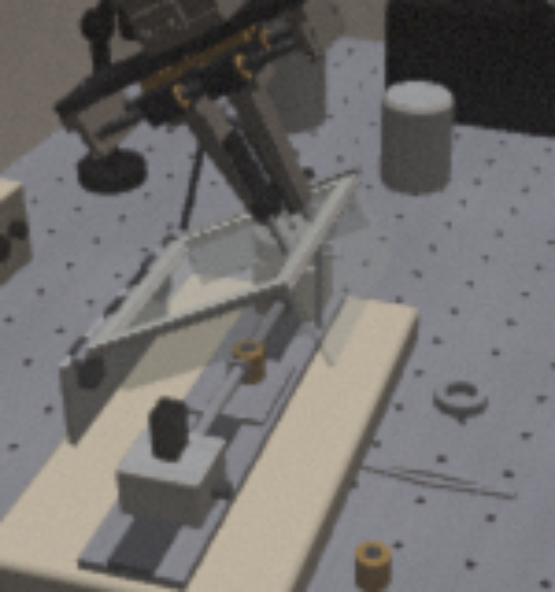

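The cover's right edge (190,230)–(355,180) now lies over the marker arm, so they are nearly level. The networks put the cover slightly low, by about 0.01–0.03 rad. I'll raise it 0.018 and check against the depth of frame and marker.

Run:
```python
from h import *
import cv2
p=json.load(open("fit.json")); e0=np.array(json.load(open("e0.json")))
x,F=arc(p,e0,.53); env.movel(x,frame=F,rate=.03); env.pause(.3)
s=env.sense(); print(s["t"],angle(p,e0,s["ee_pos"]),s["wrist_force"].round(1),s["grasp_force"])
for cam in ("top","side"):
    q,d=viewer.read_camera(cam); i=viewer.camera_info(cam)
    v,u=np.nonzero(d>0); n=cv2.undistortPoints(np.c_[u,v].astype(float)[:,None],np.array(i["intrinsics"]),np.array(i["dist_coeffs"]))[:,0]
    z=d[v,u]; P=np.c_[n[:,0]*z,-n[:,1]*z,-z]@np.array(i["rotation"]).T+i["eye"]
    c,si=np.cos(p[3]),np.sin(p[3]); r=P-[p[0],p[1],p[2]]; gx=c*r[:,0]+si*r[:,1]; gy=-si*r[:,0]+c*r[:,1]; gz=r[:,2]
    dist=np.hypot(.08-gx,gz-.115); ang=np.arctan2(gz-.115,.08-gx)
    for y in range(-98,-64,3):
        k=(abs(gy*1000-y)<1.5)&(dist>.11)&(dist<.17)&(ang>.3)&(ang<.75)
        if k.sum()>2: print(cam,y,k.sum(),np.round(np.percentile(ang[k],[10,50,90]),3))
```

```text
27.7 0.530057886758242 [-6.3 -1.1 -2.2] 39.99612629413605
top -92 9 [0.509 0.527 0.54 ]
top -89 11 [0.522 0.535 0.539]
top -86 13 [0.511 0.534 0.544]
top -83 12 [0.508 0.527 0.535]
top -80 6 [0.532 0.54  0.544]
top -77 23 [0.394 0.537 0.553]
top -74 33 [0.377 0.534 0.547]
top -71 29 [0.414 0.531 0.549]
top -68 26 [0.377 0.522 0.536]
top -65 26 [0.391 0.526 0.542]
side -98 3 [0.522 0.553 0.595]
side -89 4 [0.507 0.528 0.532]
side -86 6 [0.526 0.529 0.532]
side -83 7 [0.521 0.527 0.533]
side -80 4 [0.513 0.531 0.533]
side -77 4 [0.53  0.532 0.535]
side -74 7 [0.326 0.522 0.534]
side -71 12 [0.373 0.495 0.533]
side -68 17 [0.355 0.504 0.53 ]
side -65 11 [0.338 0.521 0.533]
```

View pics/ftop.png

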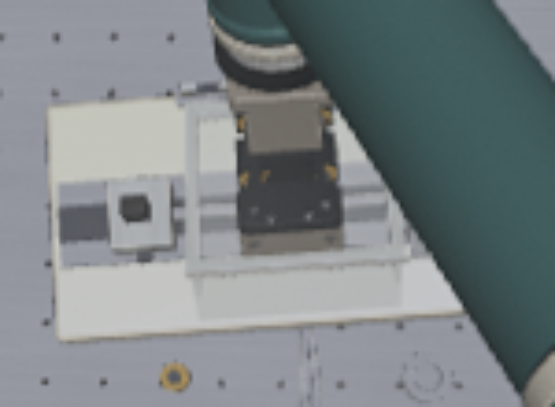

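The top view shows the cover frame held by the gripper (290,200) and the jaw carriage left alone (138,210). Depth puts the frame and the marker arm both at about 0.53 rad, so they are level. I'm handing the job in.

```bash
python3 -c "
from station import *
print(workorder.finish_job())"
```

```text
the job is handed in; nothing more can be done
None
```

I closed the jaw on the bush with the cover shut and let go of the grip. The needle moved clearly. I then raised the cover level with the marker arm (both about 0.53 rad by depth) and handed the job in at about 28 s still holding it, but no verdict came back.

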